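# Carry a sample carrier on a flat paddle to the sample stage

## Robot

A 7-joint arm with a two-finger parallel gripper is mounted at the origin on a cart in front of the work surface, level with it; the furniture and walls round the work are solid. World frame = base frame: x ahead of the robot, y to its left, z up, the work surface at z = 0. Lengths are in mm, angles in rad, forces in N, time in s.
With the tool pointing down it reaches from about 400 to 875 mm from the base axis. Payload 4.4 kg.
Tool frame: the origin (TCP) lies on the centre line of the jaws, within the pads' length; the fingertips stand 11 mm ahead of it and the grasp point (between the pads) lies 8 mm behind it (ctrl.tips_ahead is the distance from the TCP to the fingertips, in mm); z points along the fingers, y is the line along which they close (so a half turn about z gives the same grasp; the last joint's range is limited). The gripper opens to 85 mm and grips with 20 to 120 N. Pads are 22 mm wide; open, the fingers measure 114 mm over their backs; the gripper's body (76 mm by 85 mm) begins 54 mm behind the grasp point. The pads swing forward as they close: fully open they stand 13 mm farther back than shut.
Start: joints at [-0.066, 0.628, 0.038, 1.517, -0.027, 0.996, -0.02], TCP at [650.014, 0.027, 242.313] pointing down, gripper open.
Joint ranges: [-3.06, 3.06], [-0.37, 2.12], [-1.25, 1.32], [0.18, 2.47], [-1.1, 4.24], [0.23, 1.98], [-2.94, 2.94]. Speed limits (rad/s): [2.57, 2.57, 3.14, 3.14, 3.14, 3.14, 3.14].

## Interface

Orientations are given as [roll, pitch, yaw] about the fixed x, y, z axes, in that order (R = Rz(yaw) Ry(pitch) Rx(roll)).
In Python, from cell import ctrl, eyes, job gives the robot as it stands. The module is installed in compiled form; this text tells all that it offers.
- The arm moves only by the tool carry_out, never from a script. Its argument "moves" is a list of rows, each an object of numbers: "tx", "ty", "tz": the shift along the tool's x, y, z as a fraction of full scale; "twist": the turn about the tool's z as a fraction of full scale; "fingers": the opening, from 0 (shut) to 1 (fully open). In form: [{"tx": .., "ty": .., "tz": .., "twist": .., "fingers": ..}, ...]. A call has 1 to 12 rows; each row shifts and turns the commanded pose from where the row before left it, along the tool's axes as they then stand; what a row does not reach is not made up. Full scale, the value 1, is 0.3 m for a shift and pi rad for a turn. A row lasts 1/8 s, in which the tool goes at most 62.5 mm and 10.7 degrees, less where a joint would pass 70% of its speed; a pose out of reach is approached as far as the arm can. A call with a number of a shift or a turn outside -1 to 1 is refused whole. A call with a gripper value outside its range is refused whole. The fingers move at their own pace and stop on an object; the grip force is fixed at half the most. Time passes only in rows, so rows that do not move let the fingers close. It gives the time, the measured TCP pose, the force, the opening and the grip force at its end, in the units of the state.
- ctrl.read_state(): the state, without advancing time (a new reading comes with each control period).
- eyes.get_image(name): name is "side" or "top" or "wrist"; returns a dict with "color" (384x512x3 uint8, blue, green, red), "fovy" (degrees; the focal length in pixels is half the picture's height over the tangent of half this angle, whatever the lens; pixels are square), "cx", "cy" (the principal point, pixels), "world_from_camera" (4x4, takes a point from camera to world coordinates). Camera axes: x right, y up, looking along -z (the intrinsics and any distortion apply to the point x, -y, -z); pixel columns grow to the right and rows downward; lengths in mm; the calibration is good to about 2 mm. A picture is of the moment at which its call begins. There is no depth.
- job.finish_job(): hands the job in; it is judged then, once.
The state is a dict: "clock": time; "qpos": joint angles; "qd": joint speeds; "tau": joint torques, N m; "eef_pos": TCP position; "tool_rot": TCP orientation; "force": force on the tool from outside, world axes, zero at the start; "torque": the same for the moment, N m; "width": finger opening in mm; "gripper_force": force on a finger pad.
Only numpy, scipy, OpenCV 4.12 (cv2) and the standard library are available. Lean on these libraries where they do the work, as an engineer would, in place of code of your own. Each camera call takes 0.05 s, during which the arm holds its last target. There are 200 camera calls.

## Task

Pick up the flat transfer paddle by its handle, slide its blade through the slot under the round sample carrier on the plain black rack, and carry the carrier on the blade, level and without touching it with the fingers, to the aluminium sample stage. Lower it gently between the stage's four lips so that it lies flat on the rails, draw the blade out through the slot, and lay the paddle back flat and lengthwise in the middle of its rubber-topped rest. Do not drop the carrier or disturb the other things on the table.

Things in the scene. Friction and masses are not known exactly. Their poses are not given: they have to be found in the camera images.
- paddle_grip (a point): Centre, half-way up, of the handle of the loose paddle (225 mm long, 0.08-0.14 kg). Handle: flat-sided black bar 100 (x) x 16 (y) x 30 (z) mm. Flat steel blade 4 mm thick, 20 wide, along +x, its end 175 mm ahead of this point; its underside is flush with the handle's, 15 mm below this point (blade top 11 below). A block 14 mm wide and high joins them up to 64 mm ahead. z up.
- paddle_mid (a point): Point on the paddle half-way along its 225 mm length, 62.5 mm ahead of the handle's centre, at half the thickness of the blade; axes as for paddle_grip.
- carrier: Round flat aluminium sample carrier, 56 mm diameter, 8 mm high, with a small glass window in its top; loose, 0.03 to 0.06 kg. Origin at the centre of its flat underside, z up. At the start it lies on the rack within 2 mm of the middle.
- rack_seat (a point): Middle of the top of the plain black rack, 40 mm above the table: two parallel rails, each 70 long (x), 21 wide, no lips, with an open slot 30 mm wide and 30 deep between them, right through along x; fixed base 76 x 108 x 10 mm. -x is the front, on the robot's side.
- stage_seat (a point): Middle of the top of the sample stage's rails, 55 mm above the table: two parallel aluminium rails, each 70 long (x), 21 wide, open slot 30 mm wide and 45 deep between them, right through along x; fixed base 76 x 108 x 10 mm. Four lips 4 mm high stand in a circle on the rails and leave the carrier 3 mm of play all round. -x is the front, on the robot's side.
- mat_center (a point): Middle of the top of a fixed rest for the paddle: a black rubber mat 270 (x) x 110 (y) mm on a bench, its top 47 mm above the table; the paddle lies on it lengthwise. A fixed bench supply, 86 mm high, 200 wide and 280 deep, stands close to its right (-y) side, between the left and right work areas; taller fixed things (lamp stand, hand meter) stand behind and right of the right one.
- mirror_mount: Bystander: mirror on a based post, 52 x 58 x 108 mm, origin under it. Behind the rack.
- lens_box: Bystander: flat white lens box 47 x 45 x 19 mm, origin under it. Left of the rack.
- holder: Bystander: black post holder, 40 x 32 x 46 mm, origin under it. Beyond the rest's far end.
- iris_post: Bystander: iris on a based post, 26 x 58 x 116 mm, origin under it. Behind the stage.
- objective_box: Bystander: upright carton 36 x 36 x 58 mm, origin under it. Left of the stage.
- adapter: Bystander: steel tube adapter, 26 mm diameter, 15 mm high, origin under it. Right of the stage.
- shim: Bystander: ground steel block 9 x 35 x 30 mm, origin under it. Right of the rack.
Not all that is in view belongs to the job. Leave any pink look-alike of the part that bears stage_seat alone.

How it is judged:
By the outcome, as a careful person would: the job done as asked, in the order asked, and still so for the second after the job is handed in, with the robot touching nothing.
It also fails if it takes over 69 s, if anything falls off the work surface, if the arm or the gripper's body presses on something with over 40 N, if the wrist force passes 120 N, or if a joint passes its speed limit or range.

## Working session

There is one attempt and no reset: what is moved stays moved. The work goes in short steps, Python scripts to look and compute and a tool call to move; the robot and the scene stay as the last step left them, time stands still between calls to the robot, and variables do not carry over. Pictures are saved under pics/ and viewed, at most 10 in all, crops included, and the job is handed in when it is done.

Besides the shell and the picture viewer there is one more tool, called after "Call:" as name([rows], argument=value, ...), one row to a line, values as JSON. carry_out: Moves the arm, as the interface text tells. Its arguments: {"type":"object","properties":{"moves":{"type":"array","items":{"type":"object","properties":{"tx":{"type":"number","minimum":-1,"maximum":1},"ty":{"type":"number","minimum":-1,"maximum":1},"tz":{"type":"number","minimum":-1,"maximum":1},"twist":{"type":"number","minimum":-1,"maximum":1},"fingers":{"type":"number"}}}}},"required":["moves"]}

```bash
mkdir -p pics; cat > h.py <<'E'
import numpy as np, cv2
from cell import ctrl, eyes, job
def save(n,f):
    im=eyes.get_image(n); cv2.imwrite(f,im["color"]); np.save(f+'.npy',im,allow_pickle=True); return im
def load(f): return np.load(f+'.npy',allow_pickle=True).item()
def ray(im,u,v):
    f=192/np.tan(np.radians(im["fovy"])/2); T=np.array(im["world_from_camera"])
    d=T[:3,:3]@np.array([(u-im["cx"])/f,-(v-im["cy"])/f,-1]); return T[:3,3],d
def onz(im,u,v,z):
    o,d=ray(im,u,v); return (o+d*(z-o[2])/d[2]).round(1)
def proj(im,p):
    f=192/np.tan(np.radians(im["fovy"])/2); T=np.array(im["world_from_camera"])
    c=T[:3,:3].T@(np.array(p)-T[:3,3]); return (im["cx"]-f*c[0]/c[2],im["cy"]+f*c[1]/c[2])
E
python3 - <<'E'
from h import *
a=save("top","pics/top.png");b=save("side","pics/side.png")
for i in (a,b): print({k:(v if k!='color' else 0) for k,v in i.items()})
cv2.imwrite("pics/top_l.png",cv2.resize(a["color"],(800,600),interpolation=cv2.INTER_CUBIC))
cv2.imwrite("pics/side_l.png",cv2.resize(b["color"],(800,600),interpolation=cv2.INTER_CUBIC))
print(ctrl.read_state())
E
```

```text
{'color': 0, 'fovy': 50.96620515388898, 'cx': 260.916508755051, 'cy': 195.49700756913083, 'world_from_camera': array([[-5.23142919e-02,  9.75971671e-01, -2.11524257e-01,
         3.26104280e+02],
       [-9.98615063e-01, -4.99422715e-02,  1.65446638e-02,
        -1.11190653e+00],
       [ 5.58312132e-03,  2.12096832e-01,  9.77232707e-01,
         1.37635516e+03],
       [ 0.00000000e+00,  0.00000000e+00,  0.00000000e+00,
         1.00000000e+00]])}
{'color': 0, 'fovy': 54.62401032259803, 'cx': 262.4777678551611, 'cy': 191.9959380252241, 'world_from_camera': array([[-8.65027164e-01,  2.51805416e-01, -4.33960872e-01,
         9.35073983e+01],
       [-5.01645904e-01, -4.18710121e-01,  7.56989578e-01,
         8.14788489e+02],
       [ 8.91026592e-03,  8.72511242e-01,  4.88512784e-01,
         6.25909684e+02],
       [ 0.00000000e+00,  0.00000000e+00,  0.00000000e+00,
         1.00000000e+00]])}
{'clock': 0.1, 'qpos': array([-0.06580232,  0.6292737 ,  0.03845062,  1.51822774, -0.02701194,
        0.99629175, -0.02001268]), 'qd': array([ 0.00149233, -0.00123209,  0.00117574, -0.00224699,  0.00072159,
       -0.00042047, -0.00140411]), 'tau': array([ 3.65140630e-03, -5.64529252e+01,  1.23032581e+00, -1.93971133e+01,
        1.11524854e-02,  5.46943455e-03, -1.37002465e-05]), 'eef_pos': array([6.49481314e+02, 3.32377507e-02, 2.41480997e+02]), 'tool_rot': array([-3.13991014e+00,  1.04967819e-05,  1.57077564e+00]), 'force': array([0.20162349, 0.28359071, 0.24573107]), 'torque': array([0.02178579, 0.0096369 , 0.02294744]), 'gripper_force': 0.0, 'width': 85.27275810439048}
```

View pics/top_l.png

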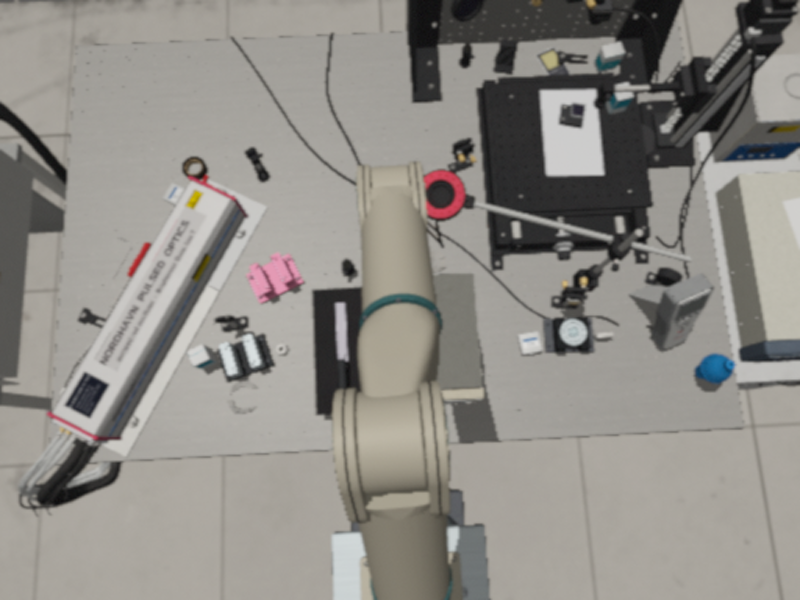

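View pics/side_l.png

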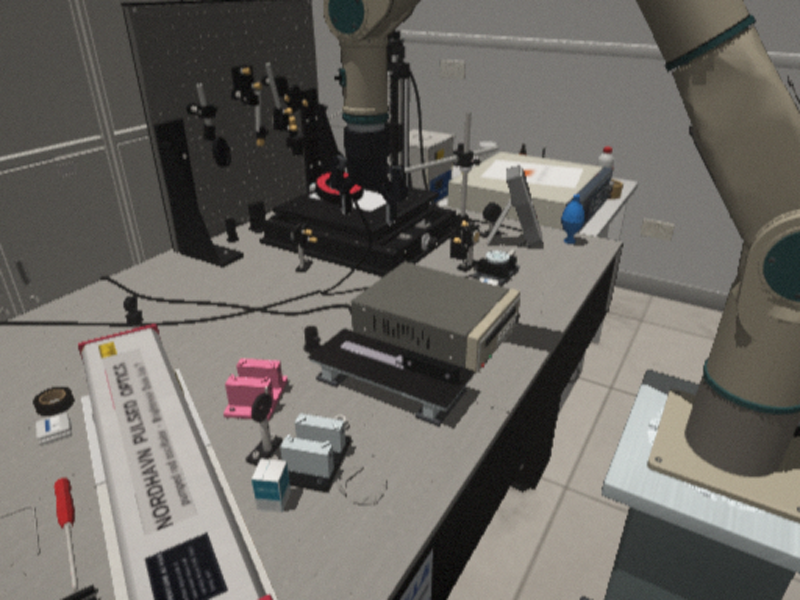

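Top view: the plain black rack with the round carrier is at (572,333), with the lens box to its left. The paddle lies on the mat at (345,345), partly hidden by the arm. There are two stage candidates: the pink one at (275,277), and the aluminium one at (245,357) with light rails on a dark base, the carton to its left and the iris behind it. The aluminium one fits the description. I'll confirm it in an enlarged crop.

```bash
python3 - <<'E'
from h import *
a=load("pics/top.png");b=load("pics/side.png")
def crop(im,u,v,w,h,s): return cv2.resize(im["color"][v:v+h,u:u+w],None,fx=s,fy=s,interpolation=cv2.INTER_CUBIC)
c1=crop(a,120,200,66,50,6)   # stage
c2=crop(a,330,195,66,50,6)   # rack
c3=crop(a,195,180,66,100,3)  # paddle top
c4=crop(b,190,200,133,75,3) # paddle side
c5=crop(b,290,150,66,50,3)
o=np.zeros((600,800,3),np.uint8)
o[:300,:396]=c1;o[:300,400:796]=c2;o[300:600,:198]=c3;o[300:525,200:599]=c4;o[300:450,600:798]=c5
cv2.imwrite("pics/crops.png",o)
E
```

```text
(no output)
```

View pics/crops.png

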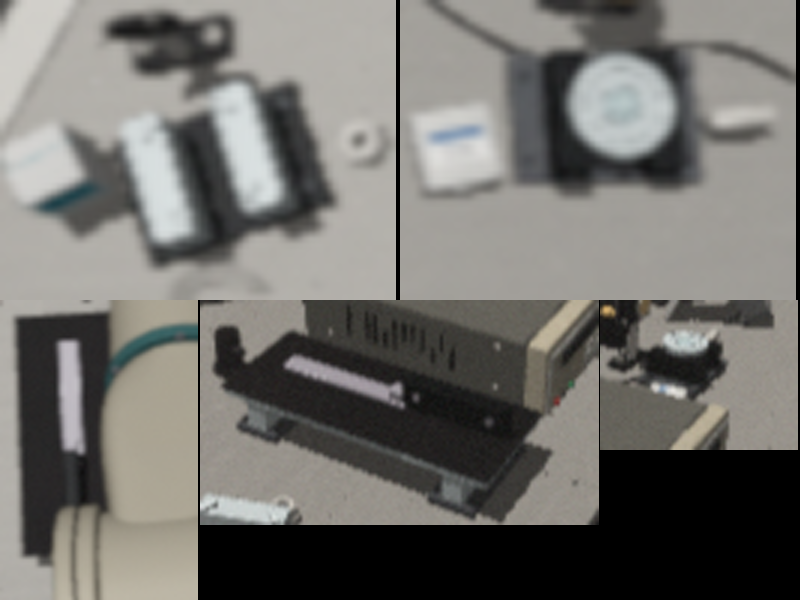

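The aluminium rails on the dark base at (245,357) have the adapter on the right, the carton on the left and the iris behind, so that is the stage. The carrier is on the black rack. Next I'll measure coarsely by masks.

```bash
python3 - <<'E'
from h import *
a=load("pics/top.png");b=load("pics/side.png")
def blobs(im,u,v,w,h,thr,z,amin,mode=None):
    s=4; g=cv2.resize(im["color"][v:v+h,u:u+w],None,fx=s,fy=s,interpolation=cv2.INTER_CUBIC).astype(int)
    m=((g.min(2)>thr)).astype(np.uint8)
    for c in cv2.findContours(m,0,2)[0]:
        if cv2.contourArea(c)<amin*s*s: continue
        P=np.array([onz(im,u+(p[0][0]+.5)/s-.5,v+(p[0][1]+.5)/s-.5,z)[:2] for p in c],np.float32)
        print(thr,z,"ctr/size/ang",[np.round(x,1) for x in cv2.minAreaRect(P)],"circ",[np.round(x,1) for x in cv2.minEnclosingCircle(P)])
print("stage");[blobs(a,138,212,38,30,t,55,60) for t in (150,175)]
print("carrier");[blobs(a,354,202,28,22,t,48,80) for t in (110,140)]
print("blade top");[blobs(a,208,190,22,44,t,51,40) for t in (100,130)]
print("blade side");[blobs(b,215,215,45,25,t,51,40) for t in (90,110)]
# handle far/near ends in side view top edge
for c in [(405,383),(512,412),(540,432)]: print(onz(b,190+(c[0]-200)/3,200+(c[1]-300)/3,77))
# mat corners top view (crops px /3)
for c in [(18,318),(22,556)]: print("mat",onz(a,195+c[0]/3,180+(c[1]-300)/3,47))
for c in [(283,333),(225,385),(493,490)]: print("mat side",onz(b,190+(c[0]-200)/3,200+(c[1]-300)/3,47))
# rack base corners
for c in [(512,55),(515,183),(700,180),(692,55)]: print("base",onz(a,330+(c[0]-400)/6,195+c[1]/6,10))
w=save("wrist","pics/w0.png"); print(w["fovy"],w["cx"],w["cy"],np.round(w["world_from_camera"],3))
E
```

```text
stage
150 55 ctr/size/ang [array([552.2, 271.3]), array([76.7, 35.5]), np.float64(34.3)] circ [array([542.5, 285.5]), np.float64(38.3)]
150 55 ctr/size/ang [array([538.9, 344.9]), array([101.3,  81.4]), np.float64(17.6)] circ [array([540.5, 341.7]), np.float64(60.1)]
175 55 ctr/size/ang [array([519.9, 363.2]), array([72.8, 23.9]), np.float64(18.4)] circ [array([520.3, 362.4]), np.float64(36.8)]
175 55 ctr/size/ang [array([533.5, 312.8]), array([69.3, 22.6]), np.float64(19.6)] circ [array([534.1, 311.1]), np.float64(34.7)]
carrier
110 48 ctr/size/ang [array([ 538.5, -373.9]), array([59.2, 58.2]), np.float64(59.2)] circ [array([ 539.1, -374.1]), np.float64(30.4)]
140 48 ctr/size/ang [array([ 538.6, -374. ]), array([56.1, 55.4]), np.float64(64.6)] circ [array([ 539. , -374.1]), np.float64(28.7)]
blade top
100 51 ctr/size/ang [array([565.1, 122.2]), array([128.4,  25.9]), np.float64(0.7)] circ [array([565. , 121.1]), np.float64(64.8)]
130 51 ctr/size/ang [array([565.4, 122.2]), array([125.6,  22.5]), np.float64(0.7)] circ [array([565.4, 120.3]), np.float64(63.2)]
blade side
90 51 ctr/size/ang [array([565. , 118.8]), array([130.,  32.]), np.float64(1.6)] circ [array([564.8, 124.2]), np.float64(65.8)]
110 51 ctr/size/ang [array([570.3, 121.5]), array([116.7,  28.2]), np.float64(5.2)] circ [array([570.8, 116.7]), np.float64(58.5)]
[495.8 132.7  77. ]
[398.3 123.3  77. ]
[367.  136.2  77. ]
mat [657.1 177.6  47. ]
mat [391.5 178.8  47. ]
mat side [662.8  83.1  47. ]
mat side [655.6 181.3  47. ]
mat side [382.4 187.   47. ]
base [ 575.7 -325.8   10. ]
base [ 501.6 -320.2   10. ]
base [ 497.9 -425.8   10. ]
base [ 570.4 -429.6   10. ]
66.7109096697843 260.90009448527326 192.007093876618 [[ 1.00000e+00 -1.00000e-03  2.00000e-03  6.50001e+02]
 [ 1.00000e-03  9.54000e-01  3.01000e-01  7.68450e+01]
 [-2.00000e-03 -3.01000e-01  9.54000e-01  3.73971e+02]
 [ 0.00000e+00  0.00000e+00  0.00000e+00  1.00000e+00]]
```

View pics/w0.png

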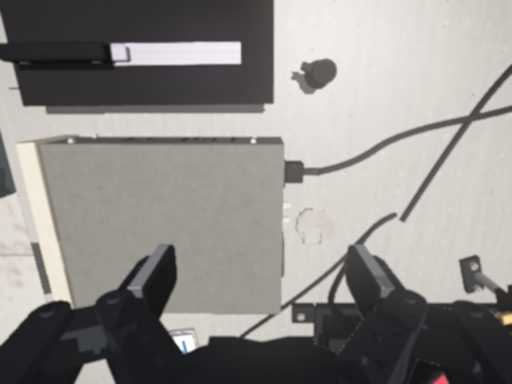

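Wrist view: the paddle lies along +x, with the blade tip at (241,53), the blade/block junction at (130,53), and the handle running left out of view. The bench supply is below it, its edge near row 137. I'll start with a clear move: turn the tool and go over the stage to look.

```bash
python3 - <<'E'
from h import *
w=load("pics/w0.png")
g=w["color"].astype(int)
print("tip",onz(w,241,53,51),"block",onz(w,130,53,57),"handle edges",onz(w,60,41,77),onz(w,60,64,77),"handle front",onz(w,109,53,77))
print("supply edge",onz(w,160,143,86), onz(w,160,137,86),"mat right/far",onz(w,273,50,47),onz(w,200,104,47))
m=(g[20:90,135:260].min(2)>190).astype(np.uint8)
c=max(cv2.findContours(m,0,2)[0],key=cv2.contourArea)
P=np.array([onz(w,135+p[0][0],20+p[0][1],51)[:2] for p in c],np.float32);print(cv2.minAreaRect(P))
E
```

```text
tip [629.2 122.2  51. ] block [519.6 121.3  57. ] handle edges [464.8 128.5  77. ] [460.7 109.1  77. ] handle front [508.3 118.5  77. ]
supply edge [550.2  36.5  86. ] [550.8  42.4  86. ] mat right/far [661.7 125.5  47. ] [584.   72.8  47. ]
((574.6983642578125, 122.5213851928711), (107.41500854492188, 19.34046173095703), 0.05456656217575073)
```

Call:
carry_out([
  {"twist": 0.0556},
  {"twist": 0.0556},
  {"twist": 0.0556},
  {"twist": 0.0556},
  {"twist": 0.0556},
  {"twist": 0.0556},
  {"twist": 0.0556},
  {"twist": 0.0556},
  {"twist": 0.0552,"fingers": 0.47},
  {"tx": -0.1,"ty": -0.17,"fingers": 0.47},
  {"tx": -0.1,"ty": -0.17,"fingers": 0.47},
  {"tx": -0.1,"ty": -0.17,"fingers": 0.47},
])

```text
validation failed for argument at $.mo...
```

Call:
carry_out([
  {"tx": 0,"ty": 0,"tz": 0,"twist": 0.0556,"fingers": 0.47},
  {"tx": 0,"ty": 0,"tz": 0,"twist": 0.0556,"fingers": 0.47},
  {"tx": 0,"ty": 0,"tz": 0,"twist": 0.0556,"fingers": 0.47},
  {"tx": 0,"ty": 0,"tz": 0,"twist": 0.0556,"fingers": 0.47},
  {"tx": 0,"ty": 0,"tz": 0,"twist": 0.0556,"fingers": 0.47},
  {"tx": 0,"ty": 0,"tz": 0,"twist": 0.0556,"fingers": 0.47},
  {"tx": 0,"ty": 0,"tz": 0,"twist": 0.0556,"fingers": 0.47},
  {"tx": 0,"ty": 0,"tz": 0,"twist": 0.0556,"fingers": 0.47},
  {"tx": 0,"ty": 0,"tz": 0,"twist": 0.0552,"fingers": 0.47},
  {"tx": -0.1,"ty": -0.17,"tz": 0,"twist": 0,"fingers": 0.47},
  {"tx": -0.1,"ty": -0.17,"tz": 0,"twist": 0,"fingers": 0.47},
  {"tx": -0.1,"ty": -0.17,"tz": 0,"twist": 0,"fingers": 0.47},
])

```text
clock: 1.65
eef_pos: [558.8, 154.6, 242.0]
tool_rot: [-3.141, 0.0, -0.0]
force: [0.3, 0.6, 0.2]
width: 39.9
gripper_force: 0.0
```

Call:
carry_out([
  {"tx": -0.09,"ty": -0.13,"tz": 0.03,"twist": 0,"fingers": 0.47},
  {"tx": -0.09,"ty": -0.13,"tz": 0.03,"twist": 0,"fingers": 0.47},
  {"tx": -0.09,"ty": -0.13,"tz": 0.03,"twist": 0,"fingers": 0.47},
  {"tx": -0.09,"ty": -0.13,"tz": 0.03,"twist": 0,"fingers": 0.47},
  {"tx": 0,"ty": 0,"tz": 0,"twist": 0,"fingers": 0.47},
  {"tx": 0,"ty": 0,"tz": 0,"twist": 0,"fingers": 0.47},
])

```text
clock: 2.4
eef_pos: [452.4, 308.5, 206.3]
tool_rot: [3.141, -0.001, -0.0]
force: [0.3, -1.0, -0.1]
width: 40.0
gripper_force: 0.0
```

```bash
python3 - <<'E'
from h import *
w=save("wrist","pics/ws.png"); print(ctrl.read_state()["eef_pos"])
E
```

```text
[452.91186795 307.90526174 206.54148879]
```

View pics/ws.png

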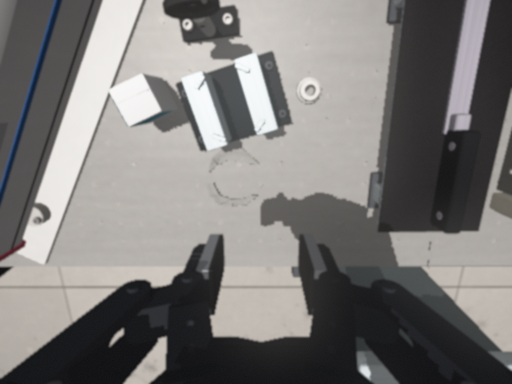

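Call:
carry_out([
  {"tx": 0,"ty": 0.2,"tz": 0,"twist": 0,"fingers": 0.47},
  {"tx": 0,"ty": 0.2,"tz": 0,"twist": 0,"fingers": 0.47},
  {"tx": 0,"ty": 0.2,"tz": 0,"twist": 0,"fingers": 0.47},
  {"tx": 0,"ty": 0.2,"tz": 0,"twist": 0,"fingers": 0.47},
  {"tx": 0,"ty": 0.2,"tz": 0,"twist": 0,"fingers": 0.47},
  {"tx": 0,"ty": 0.2,"tz": 0,"twist": 0,"fingers": 0.47},
  {"tx": 0,"ty": 0.2,"tz": 0,"twist": 0,"fingers": 0.47},
  {"tx": 0,"ty": 0.2,"tz": 0,"twist": 0,"fingers": 0.47},
  {"tx": 0,"ty": 0.2,"tz": 0,"twist": 0,"fingers": 0.47},
  {"tx": 0,"ty": 0.2,"tz": 0,"twist": 0,"fingers": 0.47},
  {"tx": 0,"ty": 0.2,"tz": 0,"twist": 0,"fingers": 0.47},
  {"tx": 0,"ty": 0,"tz": 0,"twist": 0,"fingers": 0.47},
])

```text
clock: 3.95
eef_pos: [448.8, -359.3, 207.0]
tool_rot: [3.136, -0.0, -0.012]
force: [-0.1, 1.1, 0.1]
width: 40.3
gripper_force: 0.0
```

The stage shows clearly: rails at (208,110) and (258,92), slot between them. The objective box is at (142,100), the adapter at (309,90), and the iris above at (205,20). The paddle is at right: handle (458,180), block (460,122). Now the rack.

```bash
python3 - <<'E'
from h import *
w=save("wrist","pics/wr.png"); print(ctrl.read_state()["eef_pos"])
cv2.imwrite("pics/wr2.png",cv2.resize(w["color"][20:220,120:380],None,fx=3,fy=3,interpolation=cv2.INTER_CUBIC))
s=load("pics/ws.png"); g=s["color"]
def blob(im,u0,v0,u1,v1,thr,z):
    k=4;g=cv2.resize(im["color"][v0:v1,u0:u1],None,fx=k,fy=k,interpolation=cv2.INTER_LINEAR).astype(int)
    m=(g.min(2)>thr).astype(np.uint8)
    for c in cv2.findContours(m,0,2)[0]:
        if cv2.contourArea(c)<300*k*k: continue
        M=cv2.moments(c)
        P=np.array([onz(im,u0+(p[0][0]+.5)/k-.5,v0+(p[0][1]+.5)/k-.5,z)[:2] for p in c],np.float32)
        print(thr,[np.round(x,1) for x in cv2.minAreaRect(P)],"centroid",onz(im,u0+(M['m10']/M['m00']+.5)/k-.5,v0+(M['m01']/M['m00']+.5)/k-.5,z),"circ",[np.round(x,1) for x in cv2.minEnclosingCircle(P)])
for t in(205,220,235): blob(s,176,50,292,155,t,55)
print("rack");
for t in (120,150,180): blob(w,190,50,300,160,t,48)
print("stage px",proj(s,(527,338,55)))
E
```

```text
[ 449.68698612 -355.21110492  206.48455313]
205 [array([521.2, 362. ]), array([74.7, 21.3]), np.float64(18.2)] centroid [521.5 362.5  55. ] circ [array([520.8, 363.3]), np.float64(37.7)]
205 [array([534.5, 312.6]), array([70.2, 21.7]), np.float64(17.5)] centroid [536.2 313.3  55. ] circ [array([534.8, 311.6]), np.float64(36.1)]
220 [array([519.3, 361.7]), array([69.6, 19.9]), np.float64(17.5)] centroid [520.6 362.2  55. ] circ [array([519.2, 362.3]), np.float64(35.5)]
220 [array([534.2, 312.8]), array([68.8, 20.3]), np.float64(17.5)] centroid [536.6 313.4  55. ] circ [array([534.5, 312.1]), np.float64(35.3)]
235 [array([519.3, 361.6]), array([67.8, 18.5]), np.float64(17.5)] centroid [521.1 362.6  55. ] circ [array([519.3, 361.6]), np.float64(34.6)]
235 [array([534.2, 313.2]), array([67.4, 19.2]), np.float64(17.0)] centroid [537.1 313.5  55. ] circ [array([534.4, 312.8]), np.float64(34.4)]
rack
120 [array([ 539.7, -371.7]), array([58.2, 51.5]), np.float64(1.7)] centroid [ 540.5 -373.4   48. ] circ [array([ 539.7, -374.9]), np.float64(29.2)]
120 [array([ 519.3, -344.6]), array([111., 101.]), np.float64(89.3)] centroid [ 509.1 -330.4   48. ] circ [array([ 515.5, -344.5]), np.float64(72.5)]
150 [array([ 539.5, -372. ]), array([56.7, 50.9]), np.float64(1.6)] centroid [ 540.3 -373.5   48. ] circ [array([ 539.5, -374.9]), np.float64(28.6)]
150 [array([ 519.3, -344.6]), array([111. , 100.9]), np.float64(89.3)] centroid [ 507.3 -330.1   48. ] circ [array([ 515.5, -344.5]), np.float64(72.5)]
180 [array([ 539.5, -372.2]), array([55.8, 50.5]), np.float64(1.5)] centroid [ 540.3 -373.6   48. ] circ [array([ 539.4, -374.9]), np.float64(28.1)]
180 [array([ 519.3, -344.5]), array([110.7, 100.9]), np.float64(89.3)] centroid [ 506.6 -329.8   48. ] circ [array([ 515.8, -341.3]), np.float64(70.2)]
stage px (np.float64(229.05499767388412), np.float64(102.92354688789038))
```

View pics/wr2.png

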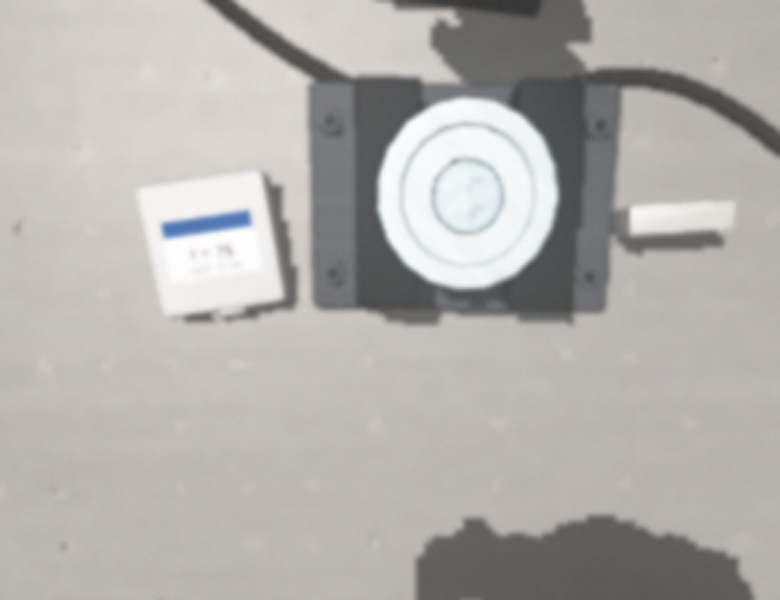

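Rack crop: the carrier is at (468,193) in the crop, i.e. (276,84) in the image. The rails' outer edges are at crop x 356 and 579, the slot spans 425–511, and the base corners are (310,84), (620,84), (606,310), (313,307). The rack is nearly straight.

```bash
python3 - <<'E'
from h import *
w=load("pics/wr.png")
f=lambda u,v,z: onz(w,120+(u+.5)/3-.5,20+(v+.5)/3-.5,z)
for n,z,L in [("base",10,[(310,84),(620,84),(606,310),(313,307)]),("rails",40,[(355,80),(585,78),(574,308),(357,306)]),("slot back",40,[(420,80),(513,80)]),("slot front",40,[(437,303),(508,308)]),("carrier",48,[(378,193),(558,193),(468,97),(468,290),(468,193)]),("mirror front",0,[(395,5),(540,10)]),("lensbox",19,[(262,172),(284,300)]),("shim",30,[(628,232)]),("holes z10",10,[(330,122),(601,124),(335,272),(590,276)])]:
    print(n,[tuple(f(*p,z)[:2]) for p in L])
print(np.round(w["world_from_camera"],3))
E
```

```text
base [(np.float64(577.5), np.float64(-323.1)), (np.float64(576.5), np.float64(-429.1)), (np.float64(501.1), np.float64(-428.2)), (np.float64(503.3), np.float64(-320.5))]
rails [(np.float64(573.8), np.float64(-340.4)), (np.float64(573.7), np.float64(-411.8)), (np.float64(504.1), np.float64(-411.2)), (np.float64(505.6), np.float64(-338.7))]
slot back [(np.float64(573.6), np.float64(-360.6)), (np.float64(573.3), np.float64(-389.4))]
slot front [(np.float64(506.2), np.float64(-365.4)), (np.float64(504.3), np.float64(-389.1))]
carrier [(np.float64(540.5), np.float64(-347.0)), (np.float64(539.9), np.float64(-403.4)), (np.float64(567.5), np.float64(-375.1)), (np.float64(510.7), np.float64(-375.3)), (np.float64(540.2), np.float64(-375.2))]
mirror front [(np.float64(603.4), np.float64(-352.4)), (np.float64(601.4), np.float64(-402.3))]
lensbox [(np.float64(549.0), np.float64(-306.4)), (np.float64(506.5), np.float64(-311.4))]
shim [(np.float64(528.1), np.float64(-430.1))]
holes z10 [(np.float64(565.5), np.float64(-329.4)), (np.float64(564.0), np.float64(-423.2)), (np.float64(515.6), np.float64(-329.1)), (np.float64(513.2), np.float64(-421.7))]
[[-1.10000e-02  9.54000e-01  3.01000e-01  5.25964e+02]
 [-1.00000e+00 -1.20000e-02  2.00000e-03 -3.59419e+02]
 [ 6.00000e-03 -3.01000e-01  9.54000e-01  3.39516e+02]
 [ 0.00000e+00  0.00000e+00  0.00000e+00  1.00000e+00]]
```

```bash
python3 - <<'E'
from h import *
s=load("pics/ws.png")
g=cv2.resize(s["color"][90:250,360:512],None,fx=3.7,fy=3.7,interpolation=cv2.INTER_CUBIC)
g=np.clip(g.astype(float)*2.2,0,255).astype(np.uint8)
cv2.imwrite("pics/pad.png",g)
E
```

```text
(no output)
```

View pics/pad.png

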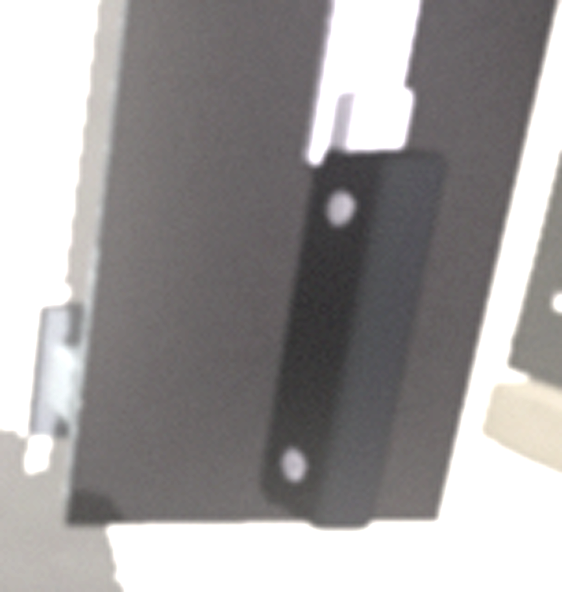

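Call:
carry_out([
  {"tx": 0,"ty": -0.2,"tz": 0,"twist": 0,"fingers": 0.47},
  {"tx": 0,"ty": -0.2,"tz": 0,"twist": 0,"fingers": 0.47},
  {"tx": 0,"ty": -0.2,"tz": 0,"twist": 0,"fingers": 0.47},
  {"tx": 0,"ty": -0.2,"tz": 0,"twist": 0,"fingers": 0.47},
  {"tx": 0,"ty": -0.2,"tz": 0,"twist": 0,"fingers": 0.47},
  {"tx": 0,"ty": -0.2,"tz": 0,"twist": 0,"fingers": 0.47},
  {"tx": 0,"ty": -0.2,"tz": 0,"twist": 0,"fingers": 0.47},
  {"tx": 0,"ty": -0.19,"tz": 0,"twist": 0,"fingers": 0.47},
  {"tx": 0.08,"ty": 0,"tz": 0.1,"twist": 0,"fingers": 0.47},
  {"tx": 0,"ty": 0,"tz": 0.1,"twist": 0,"fingers": 0.47},
  {"tx": 0,"ty": 0,"tz": 0,"twist": 0,"fingers": 0.47},
  {"tx": 0,"ty": 0,"tz": 0,"twist": 0,"fingers": 0.47},
])

```text
clock: 5.5
eef_pos: [475.9, 126.0, 147.2]
tool_rot: [-3.141, -0.001, -0.0]
force: [-0.4, -0.7, 0.0]
width: 39.8
gripper_force: 0.0
```

The contrast crop shows the handle's top face: front edge from (378,155) to (443,157), back edge from (315,525) to (370,525). The mat's near edge runs along row 520.

```bash
python3 - <<'E'
from h import *
s=load("pics/ws.png"); k=3.7
f=lambda u,v,z: onz(s,360+(u+.5)/k-.5,90+(v+.5)/k-.5,z)
for p in [(378,155),(443,157),(315,525),(370,525)]: print("handle",f(*p,77))
print("mat",f(67,522,47),f(438,517,47),"block front top",f(380,92,61))
w=save("wrist","pics/wp.png"); print(ctrl.read_state()["eef_pos"])
m=(w["color"][:200,150:350].min(2)>170).astype(np.uint8)
for c in cv2.findContours(m,0,2)[0]:
    if cv2.contourArea(c)<800: continue
    P=np.array([onz(w,150+p[0][0],p[0][1],51)[:2] for p in c],np.float32);print(cv2.minAreaRect(P),cv2.boundingRect(c),P.min(0),P.max(0))
w2=load("pics/w0.png")
for p in [(273,40),(273,100),(22,104)]: print("mat w0",onz(w2,*p,47))
E
```

```text
handle [503.1 130.8  77. ]
handle [502.7 115.1  77. ]
handle [406.3 127.5  77. ]
handle [406.3 112.8  77. ]
mat [393.2 180.3  47. ] [394.8  70.8  47. ] block front top [517.  122.6  61. ]
[476.33425418 125.99065464 147.48398769]
((546.036376953125, 68.50334167480469), (144.3135223388672, 18.224945068359375), 5.190819263458252) (177, 0, 23, 200) [475.   52.9] [618.1  73.4]
((558.9804077148438, 121.74390411376953), (118.51783752441406, 20.095439910888672), 0.8115009069442749) (102, 0, 29, 171) [499.6 111.4] [618.1 132.2]
((546.5, 199.35000610351562), (36.90000915527344, 143.19998168945312), 90.0) (0, 0, 45, 200) [474.9 180.9] [618.1 217.8]
mat w0 [661.5 134.7  47. ]
mat w0 [662.3  76.9  47. ]
mat w0 [392.5  72.7  47. ]
```

Handle centre is about (454.5,121.5), yaw +1°, and its size checks out. I'll descend 20 mm ahead of its centre to TCP z ≈ 62.5 and grip.

Call:
carry_out([
  {"tx": -0.005,"ty": 0.014,"tz": 0.1,"twist": -0.0055,"fingers": 0.47},
  {"tx": 0,"ty": 0,"tz": 0.1,"twist": 0,"fingers": 0.47},
  {"tx": 0,"ty": 0,"tz": 0.083,"twist": 0,"fingers": 0.47},
  {"tx": 0,"ty": 0,"tz": 0,"twist": 0,"fingers": 0.47},
  {"tx": 0,"ty": 0,"tz": 0,"twist": 0,"fingers": 0.0},
  {"tx": 0,"ty": 0,"tz": 0,"twist": 0,"fingers": 0.0},
  {"tx": 0,"ty": 0,"tz": 0,"twist": 0,"fingers": 0.0},
  {"tx": 0,"ty": 0,"tz": 0,"twist": 0,"fingers": 0.0},
  {"tx": 0,"ty": 0,"tz": 0,"twist": 0,"fingers": 0.0},
])

```text
clock: 6.68
eef_pos: [475.6, 121.9, 63.0]
tool_rot: [-3.141, -0.003, 0.017]
force: [-1.1, -0.5, 7.6]
width: 14.9
gripper_force: 59.7
```

Call:
carry_out([
  {"tx": 0,"ty": 0,"tz": -0.03,"twist": 0,"fingers": 0},
  {"tx": 0,"ty": 0,"tz": -0.07,"twist": 0,"fingers": 0},
  {"tx": 0,"ty": 0,"tz": -0.1,"twist": 0,"fingers": 0},
  {"tx": 0,"ty": 0,"tz": -0.1,"twist": 0,"fingers": 0},
  {"tx": 0,"ty": 0,"tz": -0.1,"twist": 0.011,"fingers": 0},
  {"tx": 0,"ty": 0,"tz": 0,"twist": 0,"fingers": 0},
  {"tx": 0,"ty": 0,"tz": 0,"twist": 0,"fingers": 0},
])

```text
clock: 7.55
eef_pos: [473.9, 122.1, 181.2]
tool_rot: [-3.141, 0.001, -0.016]
force: [-0.2, -0.3, -1.3]
width: 14.8
gripper_force: 58.7
```

```bash
python3 - <<'E'
from h import *
w=save("wrist","pics/wl.png"); st=ctrl.read_state(); p=st["eef_pos"]; print(p,st["tool_rot"],st["force"],st["torque"],st["width"])
z=p[2]-12
m=(w["color"].min(2)>170).astype(np.uint8)
for u in range(200,320,20): pass
cv2.imwrite("pics/wl2.png",np.hstack([w["color"][:300,140:400],cv2.cvtColor(m[:300,140:400]*255,8)]))
E
```

```text
[473.65651612 121.91097268 180.77236753] [ 3.14134633e+00  1.64757675e-03 -1.66698034e-02] [ 0.50708552 -0.45601331 -1.08519379] [ 0.00978367  0.01100989 -0.00038245] 15.082272697581885
```

View pics/wl2.png

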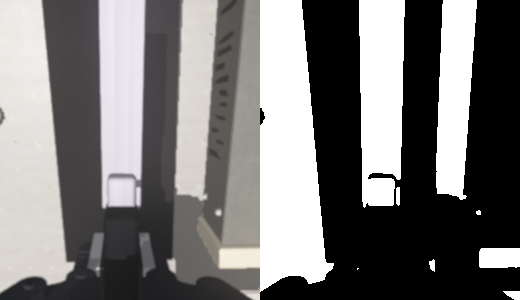

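The paddle is held straight in the jaws: block at (120,190), blade running to the top of the picture. I'll measure its lateral offset and pitch in the tool frame, and start the traverse.

```bash
python3 - <<'E'
from h import *
from scipy.spatial.transform import Rotation as Ro
w=load("pics/wl.png"); st=ctrl.read_state(); p=st["eef_pos"]; R=Ro.from_euler('xyz',st["tool_rot"]).as_matrix()
g=w["color"].min(2).astype(float)
g=cv2.GaussianBlur(g,(1,5),0)
def cross(row,a,b,t):
    r=g[row,a:b]
    for i in range(len(r)-1):
        if (r[i]-t)*(r[i+1]-t)<=0: return a+i+(t-r[i])/(r[i+1]-r[i])
for row in (3,40,80,120,150):
    l=cross(row,225,255,130); r=cross(row,270,300,130)
    q=[R.T@(onz(w,x,row,p[2]-12)-p) for x in (l,r)]
    print(row,round(l,1),round(r,1),np.round(q,1).tolist(),"width",np.round(q[1][1]-q[0][1],2))
E
```

```text
3 238.1 285.1 [[117.4, -10.1, 11.8], [117.5, 10.3, 11.8]] width 20.3
40 238.6 284.3 [[103.0, -10.1, 11.8], [103.0, 10.3, 11.8]] width 20.4
80 239.2 283.4 [[86.3, -10.2, 11.8], [86.2, 10.3, 11.8]] width 20.5
120 240.1 282.4 [[68.2, -10.2, 11.9], [68.2, 10.3, 11.9]] width 20.5
150 240.5 281.6 [[53.6, -10.3, 11.9], [53.6, 10.2, 11.9]] width 20.5
```

Call:
carry_out([
  {"tx": -0.02,"ty": 0.08,"tz": 0,"twist": 0,"fingers": 0},
  {"tx": -0.04,"ty": 0.14,"tz": 0,"twist": 0,"fingers": 0},
  {"tx": -0.047,"ty": 0.165,"tz": 0,"twist": 0,"fingers": 0},
  {"tx": -0.047,"ty": 0.165,"tz": 0,"twist": 0,"fingers": 0},
  {"tx": -0.047,"ty": 0.165,"tz": 0,"twist": 0,"fingers": 0},
  {"tx": -0.047,"ty": 0.165,"tz": 0,"twist": 0,"fingers": 0},
  {"tx": -0.047,"ty": 0.165,"tz": 0,"twist": 0,"fingers": 0},
  {"tx": -0.047,"ty": 0.165,"tz": 0,"twist": 0,"fingers": 0},
  {"tx": -0.047,"ty": 0.165,"tz": 0,"twist": 0,"fingers": 0},
  {"tx": -0.047,"ty": 0.165,"tz": 0,"twist": 0,"fingers": 0},
  {"tx": -0.04,"ty": 0.1,"tz": 0,"twist": 0,"fingers": 0},
  {"tx": -0.02,"ty": 0.02,"tz": 0,"twist": 0,"fingers": 0},
])

```text
clock: 9.1
eef_pos: [315.3, -375.3, 180.4]
tool_rot: [-3.141, 0.002, -0.021]
force: [-0.6, 0.7, -1.7]
width: 15.2
gripper_force: 58.8
```

Blade is centred on and aligned with the tool axis. Next: lower in front of the rack to slot height (blade 26–30 mm).

Call:
carry_out([
  {"tx": 0,"ty": -0.013,"tz": 0.1,"twist": 0,"fingers": 0},
  {"tx": 0,"ty": 0,"tz": 0.12,"twist": 0,"fingers": 0},
  {"tx": 0,"ty": 0,"tz": 0.12,"twist": 0,"fingers": 0},
  {"tx": 0,"ty": 0,"tz": 0.09,"twist": 0,"fingers": 0},
  {"tx": 0,"ty": 0,"tz": 0.03,"twist": 0,"fingers": 0},
  {"tx": 0,"ty": 0,"tz": 0,"twist": 0,"fingers": 0},
  {"tx": 0,"ty": 0,"tz": 0,"twist": 0,"fingers": 0},
])

```text
clock: 9.98
eef_pos: [317.7, -369.9, 44.2]
tool_rot: [3.141, -0.001, -0.017]
force: [-0.3, -0.3, -0.8]
width: 14.8
gripper_force: 58.8
```

```bash
python3 - <<'E'
from h import *
t=save("top","pics/t2.png"); st=ctrl.read_state(); print(st["eef_pos"],st["tool_rot"])
s=save("side","pics/s2.png")
p=st["eef_pos"]
for im,n in ((t,"top"),(s,"side")):
    print(n,[np.round(proj(im,q),0) for q in ((p[0]+154,p[1],30),(540,-375,40))])
u,v=map(int,proj(t,(500,-375,30)));a=cv2.resize(t["color"][v-40:v+40,u-26:u+26],None,fx=7,fy=7,interpolation=cv2.INTER_CUBIC)
u,v=map(int,proj(s,(480,-375,30)));b=cv2.resize(s["color"][v-35:v+35,u-25:u+35],None,fx=7,fy=7,interpolation=cv2.INTER_CUBIC)
o=np.zeros((600,800,3),np.uint8);o[:560,:364]=a;o[:490,370:790]=b;cv2.imwrite("pics/c2.png",o)
E
```

```text
[ 317.74527751 -369.96803477   44.33513464] [ 3.14037275e+00 -1.20472352e-03 -1.69712408e-02]
top [array([366., 233.]), array([366., 212.])]
side [array([334., 172.]), array([318., 165.])]
```

View pics/c2.png

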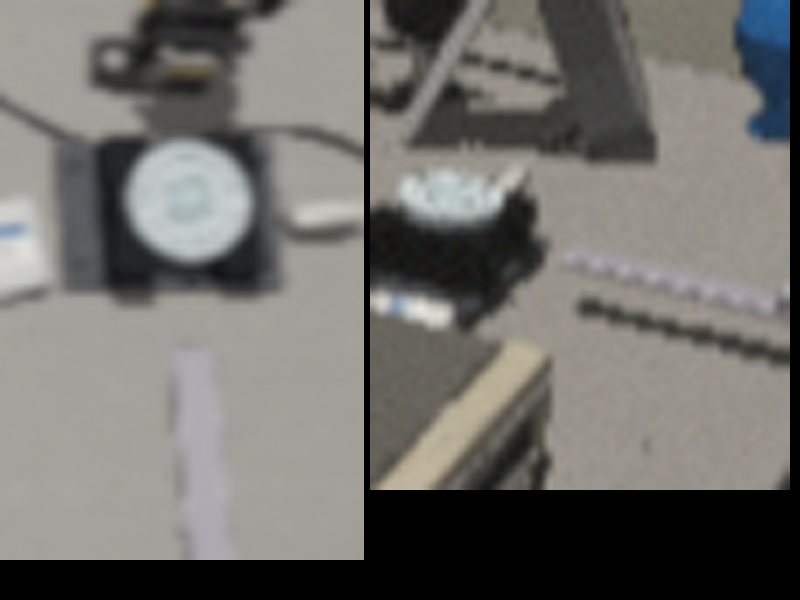

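The top crop shows the blade (tip at (190,352)) pointing at the slot centre (187,285). The side crop shows it level and below the carrier. I'll shift 1.5 mm right and slide in 103 mm.

Call:
carry_out([
  {"tx": 0,"ty": 0.005,"tz": 0.006,"twist": 0,"fingers": 0},
  {"tx": 0.04,"ty": 0,"tz": 0,"twist": 0,"fingers": 0},
  {"tx": 0.05,"ty": 0,"tz": 0,"twist": 0,"fingers": 0},
  {"tx": 0.05,"ty": 0,"tz": 0,"twist": 0,"fingers": 0},
  {"tx": 0.05,"ty": 0,"tz": 0,"twist": 0,"fingers": 0},
  {"tx": 0.05,"ty": 0,"tz": 0,"twist": 0,"fingers": 0},
  {"tx": 0.05,"ty": 0,"tz": 0,"twist": 0,"fingers": 0},
  {"tx": 0.035,"ty": 0,"tz": 0,"twist": 0,"fingers": 0},
  {"tx": 0.018,"ty": 0,"tz": 0,"twist": 0,"fingers": 0},
  {"tx": 0,"ty": 0,"tz": 0,"twist": 0,"fingers": 0},
  {"tx": 0,"ty": 0,"tz": 0,"twist": 0,"fingers": 0},
])

```text
clock: 11.45
eef_pos: [419.3, -373.0, 41.6]
tool_rot: [-3.141, 0.001, -0.018]
force: [-0.3, -0.4, -0.6]
width: 14.6
gripper_force: 58.8
```

```bash
cat >> h.py <<'E'
from scipy.spatial.transform import Rotation as Ro
def carrier(z,name="wrist",f="pics/tmp.png",thr=150):
    "fit circle to bright carrier edge, visible part, near (expected) ; returns world centre on top plane z"
    w=save(name,f); g=w["color"].min(2); st=ctrl.read_state(); p=st["eef_pos"]; R=Ro.from_euler('xyz',st["tool_rot"]).as_matrix()
    return w,p,R,st
E
python3 - <<'E'
from h import *
w,p,R,st=carrier(48,f="pics/w3.png"); print(p,st["tool_rot"],st["force"],st["torque"])
print("expected px of carrier centre/near edge",proj(w,(540,-375.2,48)),proj(w,(512,-375.2,48)))
g=w["color"].min(2)
print("col 261 rows 0-110 step 4:",g[0:112:4,261].tolist())
print("row 10:",g[10,100:420:8].tolist())
E
```

```text
[ 419.29670614 -373.02634894   41.60583908] [-3.14137409e+00  5.64926514e-04 -1.82332883e-02] [ 0.03235663 -0.44212367 -1.22114011] [ 0.00981591 -0.03401665  0.02012081]
expected px of carrier centre/near edge (np.float64(260.9056940041872), np.float64(-24.43252229177037)) (np.float64(262.15015531305414), np.float64(58.809336293297605))
col 261 rows 0-110 step 4: [219, 234, 237, 131, 239, 242, 241, 240, 242, 244, 207, 243, 242, 242, 241, 135, 111, 109, 109, 157, 191, 190, 189, 188, 189, 188, 189, 189]
row 10: [188, 226, 146, 93, 79, 183, 184, 100, 101, 67, 68, 71, 245, 243, 170, 243, 247, 244, 234, 154, 223, 161, 229, 242, 239, 240, 200, 233, 224, 68, 66, 60, 96, 96, 162, 114, 115, 214, 212, 209]
```

No contact, and the carrier's near edge is at row 60 against an expected 59. Lift slowly.

Call:
carry_out([
  {"tx": 0,"ty": 0,"tz": -0.01,"twist": 0,"fingers": 0},
  {"tx": 0,"ty": 0,"tz": -0.01,"twist": 0,"fingers": 0},
  {"tx": 0,"ty": 0,"tz": -0.005,"twist": 0,"fingers": 0},
  {"tx": 0,"ty": 0,"tz": -0.004,"twist": 0,"fingers": 0},
  {"tx": 0,"ty": 0,"tz": -0.004,"twist": 0,"fingers": 0},
  {"tx": 0,"ty": 0,"tz": -0.004,"twist": 0,"fingers": 0},
  {"tx": 0,"ty": 0,"tz": -0.004,"twist": 0,"fingers": 0},
  {"tx": 0,"ty": 0,"tz": -0.004,"twist": 0,"fingers": 0},
  {"tx": 0,"ty": 0,"tz": -0.006,"twist": 0,"fingers": 0},
  {"tx": 0,"ty": 0,"tz": -0.01,"twist": 0,"fingers": 0},
  {"tx": 0,"ty": 0,"tz": -0.01,"twist": 0,"fingers": 0},
  {"tx": 0,"ty": 0,"tz": 0,"twist": 0,"fingers": 0},
])

```text
clock: 13.0
eef_pos: [420.2, -373.1, 63.2]
tool_rot: [3.141, -0.001, -0.017]
force: [0.0, -0.4, -1.6]
width: 14.9
gripper_force: 58.8
```

```bash
python3 - <<'E'
from h import *
w,p,R,st=carrier(48,f="pics/w4.png"); print(p,st["tool_rot"],st["force"],st["torque"])
g=w["color"].min(2)
near=p+R@np.array([540-419.3-28+.5,0,4]);print("exp near edge",proj(w,near))
print("col 261 rows 0-110 step 2:",g[40:90:2,261].tolist())
E
```

```text
[ 420.14344572 -372.92097157   63.07223815] [ 3.14146262e+00 -2.59086004e-04 -1.72478438e-02] [ 0.02582823  0.76978371 -2.41631002] [-0.00797498  0.02424287  0.00799421]
exp near edge (np.float64(260.46436392567296), np.float64(61.196315881675275))
col 261 rows 0-110 step 2: [243, 244, 244, 227, 210, 241, 243, 242, 242, 242, 242, 241, 207, 115, 111, 111, 126, 184, 193, 193, 191, 192, 191, 190, 190]
```

Call:
carry_out([
  {"tx": 0,"ty": 0,"tz": -0.02,"twist": -0.005,"fingers": 0},
  {"tx": 0,"ty": 0,"tz": -0.04,"twist": -0.01,"fingers": 0},
  {"tx": 0,"ty": 0,"tz": -0.06,"twist": -0.012,"fingers": 0},
  {"tx": 0,"ty": 0,"tz": -0.06,"twist": -0.012,"fingers": 0},
  {"tx": 0,"ty": 0,"tz": -0.05,"twist": -0.012,"fingers": 0},
  {"tx": 0,"ty": 0,"tz": -0.04,"twist": -0.012,"fingers": 0},
  {"tx": 0,"ty": 0,"tz": -0.02,"twist": -0.012,"fingers": 0},
  {"tx": 0,"ty": 0,"tz": 0,"twist": -0.012,"fingers": 0},
  {"tx": 0,"ty": 0,"tz": 0,"twist": -0.01,"fingers": 0},
  {"tx": 0,"ty": 0,"tz": 0,"twist": -0.006,"fingers": 0},
  {"tx": 0,"ty": 0,"tz": 0,"twist": 0,"fingers": 0},
  {"tx": 0,"ty": 0,"tz": 0,"twist": 0,"fingers": 0},
])

```text
clock: 14.55
eef_pos: [420.0, -372.9, 149.7]
tool_rot: [-3.141, 0.0, 0.306]
force: [-0.5, 0.6, -1.7]
width: 14.9
gripper_force: 58.7
```

```bash
cat >> h.py <<'E'
from scipy.optimize import least_squares
def arc(f):
    "carrier centre in tool frame, from its visible near arc (top rim, 4 mm ahead of TCP height)"
    w,p,R,st=carrier(0,f=f); g=w["color"].min(2).astype(float)
    zt=p[2]-4; P=[]
    for u in range(205,320,3):
        for v in range(95,20,-1):   # upward from blade/dark to bright rim
            if all(g[v-k,u]>225 for k in range(0,6)): 
                P.append((R.T@(onz(w,u,v+.5,zt)-p))[:2]); break
    P=np.array(P); 
    s=least_squares(lambda c:np.hypot(P[:,0]-c[0],P[:,1]-c[1])-28,[120,0],loss='soft_l1',f_scale=.5)
    return s.x,np.abs(s.fun).mean(),len(P),p,st
E
python3 - <<'E'
from h import *
x,e,n,p,st=arc("pics/w5.png"); print("carrier in tool",x,e,n,p,st["tool_rot"],st["force"],st["torque"])
E
```

```text
carrier in tool [119.75193107  -0.62008556] 1.3065009625541721 39 [ 419.99391964 -372.89333993  149.75613185] [-3.14142530e+00  1.74554037e-04  3.06113668e-01] [-0.07764116 -0.17672576 -0.68067771] [ 0.00746857  0.04595662 -0.08158302]
```

Call:
carry_out([
  {"tx": 0.005,"ty": -0.016,"tz": 0,"twist": 0,"fingers": 0},
  {"tx": 0.0097,"ty": -0.032,"tz": 0,"twist": 0,"fingers": 0},
  {"tx": 0.0146,"ty": -0.048,"tz": 0,"twist": 0,"fingers": 0},
  {"tx": 0.0194,"ty": -0.064,"tz": 0,"twist": 0,"fingers": 0},
  {"tx": 0.0243,"ty": -0.08,"tz": 0,"twist": 0,"fingers": 0},
  {"tx": 0.0243,"ty": -0.08,"tz": 0,"twist": 0,"fingers": 0},
  {"tx": 0.0243,"ty": -0.08,"tz": 0,"twist": 0,"fingers": 0},
  {"tx": 0.0243,"ty": -0.08,"tz": 0,"twist": 0,"fingers": 0},
  {"tx": 0.0243,"ty": -0.08,"tz": 0,"twist": 0,"fingers": 0},
  {"tx": 0.0243,"ty": -0.08,"tz": 0,"twist": 0,"fingers": 0},
  {"tx": 0.0243,"ty": -0.08,"tz": 0,"twist": 0,"fingers": 0},
  {"tx": 0.0243,"ty": -0.08,"tz": 0,"twist": 0,"fingers": 0},
])

```text
clock: 16.1
eef_pos: [416.7, -119.9, 150.1]
tool_rot: [-3.141, -0.0, 0.307]
force: [0.3, -0.1, -2.5]
width: 14.7
gripper_force: 58.7
```

Call:
carry_out([
  {"tx": 0.0243,"ty": -0.08,"tz": 0,"twist": 0,"fingers": 0},
  {"tx": 0.0243,"ty": -0.08,"tz": 0,"twist": 0,"fingers": 0},
  {"tx": 0.0243,"ty": -0.08,"tz": 0,"twist": 0,"fingers": 0},
  {"tx": 0.0243,"ty": -0.08,"tz": 0,"twist": 0,"fingers": 0},
  {"tx": 0.0243,"ty": -0.08,"tz": 0,"twist": 0,"fingers": 0},
  {"tx": 0.0243,"ty": -0.08,"tz": 0,"twist": 0,"fingers": 0},
  {"tx": 0.0243,"ty": -0.08,"tz": 0,"twist": 0,"fingers": 0},
  {"tx": 0.0243,"ty": -0.08,"tz": 0,"twist": 0,"fingers": 0},
  {"tx": 0.0243,"ty": -0.08,"tz": 0,"twist": 0,"fingers": 0},
  {"tx": 0.0243,"ty": -0.08,"tz": 0,"twist": 0,"fingers": 0},
  {"tx": 0.0243,"ty": -0.08,"tz": 0,"twist": 0,"fingers": 0},
  {"tx": 0.0243,"ty": -0.08,"tz": 0,"twist": 0,"fingers": 0},
])

```text
clock: 17.6
eef_pos: [412.5, 180.5, 150.1]
tool_rot: [-3.141, 0.0, 0.307]
force: [-0.2, -0.2, -1.1]
width: 15.0
gripper_force: 58.7
```

Call:
carry_out([
  {"tx": 0.0243,"ty": -0.08,"tz": 0,"twist": 0,"fingers": 0},
  {"tx": 0.0243,"ty": -0.08,"tz": 0,"twist": 0,"fingers": 0},
  {"tx": 0.0233,"ty": -0.077,"tz": 0,"twist": 0,"fingers": 0},
  {"tx": 0.0194,"ty": -0.064,"tz": 0,"twist": 0,"fingers": 0},
  {"tx": 0.0146,"ty": -0.048,"tz": 0,"twist": 0,"fingers": 0},
  {"tx": 0.0097,"ty": -0.032,"tz": 0,"twist": 0,"fingers": 0},
  {"tx": 0.005,"ty": -0.016,"tz": 0,"twist": 0,"fingers": 0},
  {"tx": 0,"ty": 0,"tz": 0,"twist": 0,"fingers": 0},
  {"tx": 0,"ty": 0,"tz": 0,"twist": 0,"fingers": 0},
  {"tx": 0,"ty": 0,"tz": 0,"twist": 0,"fingers": 0},
])

```text
clock: 18.85
eef_pos: [412.5, 302.8, 150.0]
tool_rot: [3.141, 0.0, 0.305]
force: [0.2, -0.0, -2.0]
width: 15.0
gripper_force: 58.7
```

```bash
sed -i 's/range(205,320,3):/[*range(195,232,2),*range(292,330,2)]:/' h.py; python3 - <<'E'
from h import *
x,e,n,p,st=arc("pics/w6.png"); print("carrier in tool",x,e,n,p,st["tool_rot"],st["force"],st["torque"])
t=save("top","pics/t6.png"); s=save("side","pics/s6.png")
w=load("pics/w6.png");S=(527,337.5,55)
yaw=st["tool_rot"][2];c,si=np.cos(yaw),np.sin(yaw)
print("carrier world",p[0]+c*x[0]+si*x[1],p[1]+si*x[0]-c*x[1])
cr=(p[0]+c*x[0]+si*x[1],p[1]+si*x[0]-c*x[1],p[2]-4)
# top view carrier centre at its height
u,v=map(int,proj(t,cr));k=6
g=cv2.resize(t["color"][v-16:v+17,u-16:u+17],None,fx=k,fy=k,interpolation=cv2.INTER_CUBIC).min(2)
cv2.imwrite("pics/t6c.png",g)
o=np.zeros((600,800,3),np.uint8)
o[:384,:512]=w["color"]
o[:264,520:784]=cv2.resize(t["color"][v-16:v+17,u-16:u+17],(264,264),interpolation=cv2.INTER_CUBIC)
us,vs=map(int,proj(s,cr)); o[330:594,520:784]=cv2.resize(s["color"][vs-22:vs+44,us-33:us+33],(264,264),interpolation=cv2.INTER_CUBIC)
print(u,v,us,vs)
cv2.imwrite("pics/c6.png",o)
E
```

```text
carrier in tool [108.84608446  -5.62008453] 3.6325743318622945 31 [412.47021196 302.8888109  149.96207443] [3.14151227e+00 1.14412095e-04 3.05475743e-01] [ 0.91780432 -0.01107021 -1.36567908] [-0.04720788  0.07311323 -0.01720572]
carrier world 514.5869329850782 340.9838333822856
144 226 199 246
```

```bash
python3 - <<'E'
from h import *
A=load("pics/w5.png")["color"];B=load("pics/w6.png")["color"]
for r in [(0,45,220,300),(0,40,205,320),(30,62,235,287)]:
    r=cv2.matchTemplate(B[max(0,r[0]):r[1]+12,r[2]-12:r[3]+12],A[r[0]:r[1],r[2]:r[3]],cv2.TM_CCOEFF_NORMED); print(cv2.minMaxLoc(r)[1::2])
# Fit in w5: raw rim points by strongest vertical gradient
w=load("pics/w5.png");T=np.array(w["world_from_camera"])
g=cv2.GaussianBlur(A,(3,3),0).min(2).astype(int)
for u in range(190,336,8): print(u,g[0:90:3,u].tolist())
E
```

```text
(0.9091875553131104, (12, 0))
(0.8784772157669067, (13, 0))
(0.9819865822792053, (12, 0))
190 [215, 224, 242, 242, 243, 244, 244, 150, 101, 129, 248, 252, 227, 238, 251, 238, 248, 240, 240, 239, 238, 201, 152, 123, 196, 208, 207, 205, 203, 201]
198 [250, 250, 250, 250, 248, 243, 241, 214, 114, 107, 199, 253, 252, 251, 253, 250, 250, 242, 240, 239, 239, 232, 206, 163, 155, 208, 208, 206, 206, 203]
206 [251, 252, 252, 251, 251, 251, 251, 252, 252, 252, 248, 246, 250, 218, 219, 250, 242, 248, 240, 239, 239, 238, 204, 120, 114, 157, 209, 207, 205, 205]
214 [252, 248, 236, 214, 204, 216, 236, 250, 252, 252, 252, 252, 252, 252, 249, 250, 254, 253, 243, 240, 239, 238, 233, 150, 116, 155, 210, 209, 207, 205]
222 [252, 252, 252, 253, 253, 252, 252, 250, 234, 218, 241, 252, 252, 252, 252, 252, 250, 215, 232, 230, 225, 215, 198, 154, 119, 133, 204, 211, 209, 206]
230 [250, 250, 251, 252, 252, 253, 253, 253, 252, 252, 252, 245, 226, 250, 252, 252, 252, 252, 248, 189, 171, 177, 194, 209, 219, 216, 213, 212, 212, 209]
238 [240, 225, 183, 191, 245, 252, 252, 252, 253, 253, 253, 252, 252, 243, 229, 
[... 1162 characters left out ...]
47, 248, 248, 244, 232, 225, 237, 249, 250, 249, 248, 247, 245, 201, 132, 127, 124, 122, 103, 87, 84, 83, 81, 80, 78, 77, 76]
310 [217, 214, 213, 215, 232, 246, 248, 248, 248, 248, 247, 246, 246, 234, 156, 125, 123, 123, 122, 122, 119, 118, 117, 107, 92, 83, 76, 74, 73, 73]
318 [246, 247, 246, 246, 245, 242, 241, 243, 241, 219, 164, 128, 122, 123, 122, 121, 120, 118, 118, 116, 116, 114, 112, 107, 96, 78, 62, 57, 56, 58]
326 [237, 231, 219, 197, 172, 147, 129, 122, 120, 119, 119, 120, 118, 117, 116, 116, 109, 97, 79, 66, 62, 60, 61, 64, 66, 66, 66, 65, 64, 63]
334 [111, 111, 112, 112, 108, 116, 117, 118, 116, 109, 97, 80, 70, 66, 65, 65, 68, 70, 71, 70, 69, 67, 65, 65, 64, 62, 61, 61, 61, 61]
```

```bash
python3 - <<'E'
from h import *
w=load("pics/w5.png"); p=np.array([419.99,-372.89,149.76]); R=Ro.from_euler('xyz',[-3.1414,0,.3061]).as_matrix()
px=[(230,56.5),(238,60.5),(246,62.7),(254,64.5),(262,64.7),(270,63.8),(278,62.3),(286,59),(294,55.5),(302,49),(310,41.5),(318,30),(326,13)]
for dz in (-2,0,2):
    P=np.array([(R.T@(onz(w,u,v,p[2]-4+dz)-p))[:2] for u,v in px])
    s=least_squares(lambda c:np.hypot(P[:,0]-c[0],P[:,1]-c[1])-c[2],[120,0,28]); print(dz,s.x,np.abs(s.fun).max())
E
```

```text
-2 [1.20486111e+02 1.85657431e-02 2.86325238e+01] 0.23315643249535611
0 [1.19745479e+02 6.71368541e-02 2.81435358e+01] 0.18505610443062892
2 [1.19092012e+02 3.58343457e-02 2.77033847e+01] 0.20369020029496454
```

The carrier hasn't moved on the blade, and the radius of 28.1 mm confirms level and height. It needs a 1.5 mm shift to the right. Then descend to just above the lips.

Call:
carry_out([
  {"tx": -0.001,"ty": 0.005,"tz": 0.01,"twist": 0,"fingers": 0},
  {"tx": 0,"ty": 0,"tz": 0.02,"twist": 0,"fingers": 0},
  {"tx": 0,"ty": 0,"tz": 0.03,"twist": 0,"fingers": 0},
  {"tx": 0,"ty": 0,"tz": 0.04,"twist": 0,"fingers": 0},
  {"tx": 0,"ty": 0,"tz": 0.04,"twist": 0,"fingers": 0},
  {"tx": 0,"ty": 0,"tz": 0.04,"twist": 0,"fingers": 0},
  {"tx": 0,"ty": 0,"tz": 0.03,"twist": 0,"fingers": 0},
  {"tx": 0,"ty": 0,"tz": 0.015,"twist": 0,"fingers": 0},
  {"tx": 0,"ty": 0,"tz": 0.008,"twist": 0,"fingers": 0},
  {"tx": 0,"ty": 0,"tz": 0,"twist": 0,"fingers": 0},
  {"tx": 0,"ty": 0,"tz": 0,"twist": 0,"fingers": 0},
])

```text
clock: 20.38
eef_pos: [412.7, 302.0, 80.3]
tool_rot: [-3.141, -0.001, 0.306]
force: [0.6, -0.1, -1.1]
width: 14.5
gripper_force: 58.7
```

```bash
python3 - <<'E'
from h import *
w=save("wrist","pics/w7.png");t=save("top","pics/t7.png");s=save("side","pics/s7.png");st=ctrl.read_state();p=st["eef_pos"];print(p,st["tool_rot"])
yaw=st["tool_rot"][2];c,si=np.cos(yaw),np.sin(yaw)
cr=np.array([p[0]+c*119.7,p[1]+si*119.7,p[2]-4]);print("carrier",cr)
print("near lips/rail front px", [proj(w,(526.8+c*a+si*b,337.3+si*a-c*b,55)) for a,b in((-35,-15),(-35,15),(-35,-36),(-35,36))])
k=6.5
u,v=map(int,proj(t,cr));us,vs=map(int,proj(s,cr))
o=np.zeros((600,800,3),np.uint8)
o[:180,:512]=w["color"][:180]
o[184:184+403,:403]=cv2.resize(t["color"][v-31:v+31,u-31:u+31],None,fx=6.5,fy=6.5,interpolation=cv2.INTER_CUBIC)
o[184:184+390,408:798]=cv2.resize(s["color"][vs-25:vs+35,us-30:us+30],None,fx=6.5,fy=6.5,interpolation=cv2.INTER_CUBIC)
cv2.imwrite("pics/c7.png",o);print(u,v,us,vs)
E
```

```text
[412.64075328 301.97709192  80.27379279] [-3.14134735e+00 -4.42773239e-04  3.06328741e-01]
carrier [526.76837101 338.07386284  76.27379279]
near lips/rail front px [(np.float64(232.6035576165364), np.float64(85.08723409319612)), (np.float64(291.5778779988433), np.float64(85.1166782556898)), (np.float64(191.3249386678928), np.float64(85.06662487962733)), (np.float64(332.8633079820428), np.float64(85.13729086981002))]
151 225 198 269
```

View pics/c7.png

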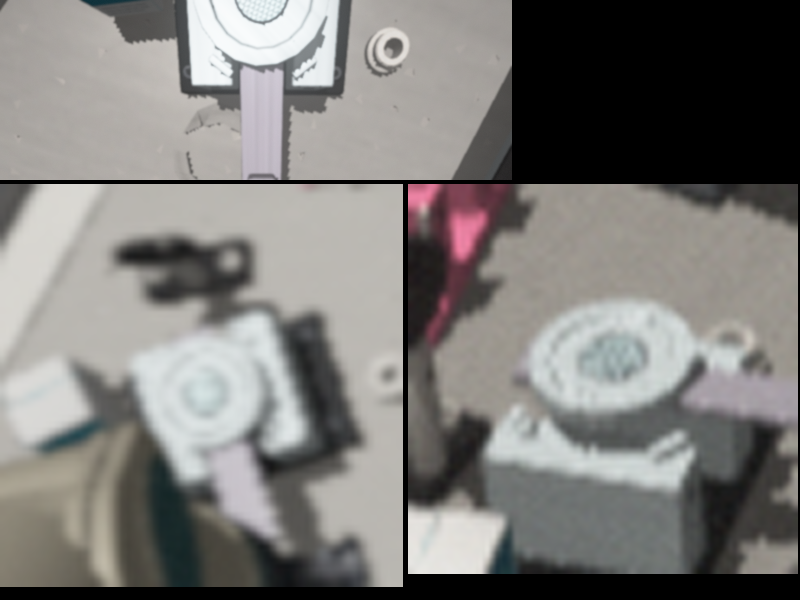

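The carrier sits level above the stage and is symmetric between the lips. In the wrist view the rails run from about x 190 to 336, with the blade at 262 and the front edge at row 87. I'll refine numerically.

```bash
python3 - <<'E'
from h import *
w=load("pics/w7.png");p=np.array([412.65,301.98,80.27]);R=Ro.from_euler('xyz',[3.1416,0,.3063]).as_matrix()
g=cv2.GaussianBlur(w["color"],(3,3),0).min(2).astype(float)
def cr(a,x0,t=150): 
    i=[k for k in range(len(a)-1) if (a[k]-t)*(a[k+1]-t)<=0]; return [round(x0+k+(t-a[k])/(a[k+1]-a[k]),1) for k in i]
for v in (66,70,74,78,82): print(v,"row",cr(g[v,175:350],175))
for u in (200,210,220,310,320,330): print(u,"col",cr(g[60:110,u],60))
L=R.T@(onz(w,190.5,78,55)-p);print(L)
f=lambda u,v:np.round(R.T@(onz(w,u,v,55)-p),1)[:2]
for u,v in((191,70),(335,70),(190,82),(337,82),(210,86),(320,86)): print(u,v,f(u,v))
E
```

```text
66 row [np.float64(177.9), np.float64(190.0), np.float64(190.0), np.float64(231.5), np.float64(242.8), np.float64(246.1), np.float64(299.5), np.float64(311.8), np.float64(313.5), np.float64(334.1), np.float64(346.5)]
70 row [np.float64(178.1), np.float64(190.4), np.float64(232.6), np.float64(240.3), np.float64(256.7), np.float64(264.5), np.float64(269.0), np.float64(269.0), np.float64(273.4), np.float64(281.3), np.float64(293.9), np.float64(333.6), np.float64(346.2)]
74 row [np.float64(178.5), np.float64(190.4), np.float64(231.7), np.float64(239.8), np.float64(282.6), np.float64(292.2), np.float64(333.2), np.float64(345.6)]
78 row [np.float64(178.7), np.float64(190.6), np.float64(231.5), np.float64(239.9), np.float64(282.6), np.float64(291.9), np.float64(295.8), np.float64(296.1), np.float64(333.1), np.float64(345.5)]
82 row [np.float64(178.8), np.float64(191.2), np.float64(232.2), np.float64(240.0), np.float64(240.0), np.float64(282.4), np.float64(291.5), np.float64(332.7), np.float64(345.2)]
200 col [np.float64(85.0), np.float64(96.2)]
210 col [np.float64(85.2), np.float64(96.7)]
220 col [np.float64(85.3)]
310 col [np.float64(85.8)]
320 col [np.float64(85.7)]
330 col [np.float64(85.6), np.float64(98.1)]
[ 87.83840954 -35.48528617  25.27026069]
191 70 [ 91.5 -34.9]
335 70 [91.6 37.2]
190 82 [ 86.  -35.9]
337 82 [86.  38.7]
210 86 [ 84.  -25.8]
320 86 [84.  30.2]
```

Alignment is within 0.5 mm of the stage centre. Lower gently.

Call:
carry_out([
  {"tx": -0.001,"ty": 0.002,"tz": 0.008,"twist": 0,"fingers": 0},
  {"tx": 0,"ty": 0,"tz": 0.01,"twist": 0,"fingers": 0},
  {"tx": 0,"ty": 0,"tz": 0.01,"twist": 0,"fingers": 0},
  {"tx": 0,"ty": 0,"tz": 0.006,"twist": 0,"fingers": 0},
  {"tx": 0,"ty": 0,"tz": 0.003,"twist": 0,"fingers": 0},
  {"tx": 0,"ty": 0,"tz": 0.003,"twist": 0,"fingers": 0},
  {"tx": 0,"ty": 0,"tz": 0.003,"twist": 0,"fingers": 0},
  {"tx": 0,"ty": 0,"tz": 0.003,"twist": 0,"fingers": 0},
  {"tx": 0,"ty": 0,"tz": 0.003,"twist": 0,"fingers": 0},
  {"tx": 0,"ty": 0,"tz": 0.003,"twist": 0,"fingers": 0},
  {"tx": 0,"ty": 0,"tz": 0.003,"twist": 0,"fingers": 0},
  {"tx": 0,"ty": 0,"tz": 0.003,"twist": 0,"fingers": 0},
])

```text
clock: 22.02
eef_pos: [412.4, 301.2, 62.6]
tool_rot: [-3.142, -0.0, 0.306]
force: [0.2, 0.6, -2.2]
width: 15.2
gripper_force: 58.7
```

Call:
carry_out([
  {"tx": 0,"ty": 0,"tz": 0.008,"twist": 0,"fingers": 0},
  {"tx": 0,"ty": 0,"tz": 0.01,"twist": 0,"fingers": 0},
  {"tx": 0,"ty": 0,"tz": 0.01,"twist": 0,"fingers": 0},
  {"tx": 0,"ty": 0,"tz": 0.003,"twist": 0,"fingers": 0},
  {"tx": 0,"ty": 0,"tz": 0,"twist": 0,"fingers": 0},
  {"tx": 0,"ty": 0,"tz": 0,"twist": 0,"fingers": 0},
])

```text
clock: 22.78
eef_pos: [412.5, 301.2, 53.4]
tool_rot: [-3.142, -0.0, 0.306]
force: [0.5, -0.1, -0.8]
width: 15.3
gripper_force: 58.7
```

```bash
python3 - <<'E'
from h import *
w=save("wrist","pics/w8.png");s=save("side","pics/s8.png");t=save("top","pics/t8.png");st=ctrl.read_state();p=st["eef_pos"];R=Ro.from_euler('xyz',st["tool_rot"]).as_matrix();print(p,st["force"])
g=cv2.GaussianBlur(w["color"],(3,3),0).min(2)
S=np.array([526.8,337.3,0.]);ax=R[:,0]
for z,n in((63,"top rim"),(55,"bottom rim")): print(n,"near edge expected",proj(w,S-28*ax+[0,0,z]))
print("rail front exp",proj(w,S-35*ax+[0,0,55]))
for u in (245,254,262,270,278,210,315): print(u,g[0:110:3,u].tolist())
E
```

```text
[412.49002183 301.20942416  53.40175367] [-0.01172317 -0.06579825 -1.23352022]
top rim near edge expected (np.float64(260.6605912379852), np.float64(60.105457568447804))
bottom rim near edge expected (np.float64(260.6797915309815), np.float64(62.63577479033094))
rail front exp (np.float64(260.67531844501605), np.float64(80.7542401753909))
245 [207, 200, 148, 172, 239, 242, 243, 245, 246, 247, 246, 245, 233, 210, 242, 243, 241, 239, 240, 221, 116, 109, 109, 108, 115, 179, 190, 190, 189, 189, 188, 187, 187, 187, 186, 186, 185]
254 [228, 233, 216, 199, 140, 234, 239, 240, 242, 243, 244, 246, 246, 233, 216, 243, 243, 242, 239, 237, 203, 109, 109, 109, 107, 111, 173, 190, 189, 188, 187, 187, 187, 187, 186, 185, 185]
262 [209, 217, 220, 211, 131, 149, 235, 242, 240, 239, 240, 242, 243, 234, 219, 242, 240, 240, 240, 239, 187, 107, 110, 108, 108, 106, 108, 165, 189, 188, 188, 188, 187, 186, 186, 186, 186]
270 [214, 230, 218, 186, 141, 237, 243, 242, 241, 241, 241, 239, 238, 222, 226, 245, 244, 242, 237, 233, 154, 108, 109, 108, 107, 105, 122, 174, 185, 186, 185, 185, 184, 184, 183, 183, 183]
278 [217, 184, 137, 179, 241, 242, 241, 241, 242, 243, 242, 240, 230, 207, 236, 231, 240, 241, 240, 232, 130, 110, 110, 110, 108, 108, 126, 171, 191, 191, 190, 190, 189, 188, 188, 188, 188]
210 [202, 183, 171, 193, 232, 242, 243, 244, 245, 245, 244, 245, 238, 226, 215, 225, 237, 223, 243, 243, 236, 210, 210, 241, 242, 242, 235, 138, 83, 67, 59, 87, 94, 118, 111, 134, 154]
315 [189, 209, 229, 235, 236, 236, 237, 235, 234, 233, 234, 219, 149, 138, 196, 222, 220, 235, 237, 231, 189, 174, 229, 230, 230, 230, 227, 156, 83, 74, 62, 81, 95, 93, 92, 92, 91]
```

The near rim is at row 60, exactly where a seated, centred carrier should be. Draw the blade straight out.

Call:
carry_out([
  {"tx": -0.01,"ty": 0,"tz": 0,"twist": 0,"fingers": 0},
  {"tx": -0.02,"ty": 0,"tz": 0,"twist": 0,"fingers": 0},
  {"tx": -0.03,"ty": 0,"tz": 0,"twist": 0,"fingers": 0},
  {"tx": -0.04,"ty": 0,"tz": 0,"twist": 0,"fingers": 0},
  {"tx": -0.05,"ty": 0,"tz": 0,"twist": 0,"fingers": 0},
  {"tx": -0.05,"ty": 0,"tz": 0,"twist": 0,"fingers": 0},
  {"tx": -0.05,"ty": 0,"tz": 0,"twist": 0,"fingers": 0},
  {"tx": -0.015,"ty": 0,"tz": 0,"twist": 0,"fingers": 0},
  {"tx": -0.005,"ty": 0,"tz": 0,"twist": 0,"fingers": 0},
  {"tx": 0,"ty": 0,"tz": 0,"twist": 0,"fingers": 0},
  {"tx": 0,"ty": 0,"tz": 0,"twist": 0,"fingers": 0},
])

```text
clock: 24.3
eef_pos: [335.7, 276.9, 53.3]
tool_rot: [-3.142, -0.001, 0.306]
force: [-0.6, 0.6, -0.9]
width: 14.7
gripper_force: 58.7
```

```bash
python3 - <<'E'
from h import *
s=save("side","pics/s9.png");s8=load("pics/s8.png");st=ctrl.read_state();print(st["eef_pos"],st["tool_rot"],st["force"])
# carrier unmoved? match patch between s8 and s9
u,v=map(int,proj(s,(526.8,337.3,63)));A=s8["color"][v-10:v+11,u-13:u+14]
r=cv2.matchTemplate(s["color"][v-16:v+17,u-19:u+20],A,cv2.TM_CCOEFF_NORMED);print(cv2.minMaxLoc(r)[1::2],"(6,6 = unmoved)")
E
```

```text
[335.65925649 276.8988558   53.30569414] [-3.14154498e+00 -5.78100293e-04  3.06137163e-01] [ 0.03843265  0.54274353 -0.80447113]
(0.9944823384284973, (6, 6)) (6,6 = unmoved)
```

Call:
carry_out([
  {"tx": 0,"ty": 0,"tz": -0.1,"twist": 0,"fingers": 0},
  {"tx": 0,"ty": 0,"tz": -0.12,"twist": 0,"fingers": 0},
  {"tx": 0,"ty": 0,"tz": -0.13,"twist": 0,"fingers": 0},
  {"tx": 0,"ty": 0,"tz": 0,"twist": 0.045,"fingers": 0},
  {"tx": 0,"ty": 0,"tz": 0,"twist": 0.0496,"fingers": 0},
  {"tx": 0.1,"ty": 0.1,"tz": 0,"twist": 0,"fingers": 0},
  {"tx": 0.1,"ty": 0.1,"tz": 0,"twist": 0,"fingers": 0},
  {"tx": 0.1,"ty": 0.1,"tz": 0,"twist": 0,"fingers": 0},
  {"tx": 0.1,"ty": 0.1,"tz": 0,"twist": 0,"fingers": 0},
  {"tx": 0.1,"ty": 0.1,"tz": 0,"twist": 0,"fingers": 0},
  {"tx": 0,"ty": 0,"tz": 0,"twist": 0,"fingers": 0},
  {"tx": 0,"ty": 0,"tz": 0,"twist": 0,"fingers": 0},
])

```text
clock: 25.85
eef_pos: [485.8, 128.3, 158.0]
tool_rot: [-3.141, 0.001, 0.009]
force: [-0.7, -0.2, -1.5]
width: 14.9
gripper_force: 58.9
```

```bash
python3 - <<'E'
from h import *
t=load("pics/top.png");b=save("side","pics/s10.png");st=ctrl.read_state();print(st["eef_pos"],st["tool_rot"],st["force"])
w=load("pics/w0.png");g=cv2.GaussianBlur(w["color"],(3,3),0).min(2).astype(int)
# mat far edge (w0, z=47): dark->bright along rows; right edge along cols
for v in (10,30,80,95): 
    a=g[v,255:290]; k=int(np.argmax(np.diff(a))); print("far",onz(w,255+k+.5,v,47))
for u in (60,140,230,260):
    a=g[95:115,u]; k=int(np.argmax(np.abs(np.diff(a)))); print("right",onz(w,u,95+k+.5,47),a.tolist()[::4])
s=load("pics/ws.png");g=cv2.GaussianBlur(s["color"],(3,3),0).min(2).astype(int)
for v in (40,80,120,160,200):
    a=g[v,365:430]; k=int(np.argmin(np.diff(a))); print("left",onz(s,365+k+.5,v,47))
E
```

```text
[485.53056714 128.88048876 157.9977321 ] [-3.14104872e+00  1.62893901e-03  9.91494442e-03] [-1.2252263   0.58977686 -1.77773024]
far [661.7 161.2  47. ]
far [661.9 143.7  47. ]
far [662.5  96.9  47. ]
far [662.7  82.   47. ]
right [431.4  62.9  47. ] [48, 49, 48, 89, 95]
right [518.4  63.9  47. ] [52, 52, 53, 98, 105]
right [615.9  64.   47. ] [66, 66, 75, 108, 114]
right [648.4  64.   47. ] [73, 74, 82, 111, 118]
left [581.3 190.7  47. ]
left [547.5 189.9  47. ]
left [511.1 190.   47. ]
left [471.6 190.1  47. ]
left [428.7 195.5  47. ]
```

Call:
carry_out([
  {"tx": 0.003,"ty": 0.012,"tz": 0.1,"twist": 0,"fingers": 0},
  {"tx": 0,"ty": 0,"tz": 0.1,"twist": 0,"fingers": 0},
  {"tx": 0,"ty": 0,"tz": 0.07,"twist": 0,"fingers": 0},
  {"tx": 0,"ty": 0,"tz": 0.025,"twist": 0,"fingers": 0},
  {"tx": 0,"ty": 0,"tz": 0.01,"twist": 0,"fingers": 0},
  {"tx": 0,"ty": 0,"tz": 0.006,"twist": 0,"fingers": 0},
  {"tx": 0,"ty": 0,"tz": 0,"twist": 0,"fingers": 0},
  {"tx": 0,"ty": 0,"tz": 0,"twist": 0,"fingers": 0},
])

```text
clock: 26.9
eef_pos: [487.8, 124.7, 65.5]
tool_rot: [-3.141, -0.001, 0.009]
force: [-0.1, 0.6, -2.5]
width: 15.2
gripper_force: 59.0
```

Call:
carry_out([
  {"tx": -0.004,"ty": 0,"tz": 0.003,"twist": 0,"fingers": 0},
  {"tx": 0,"ty": 0,"tz": 0.003,"twist": 0,"fingers": 0},
  {"tx": 0,"ty": 0,"tz": 0.002,"twist": 0,"fingers": 0},
  {"tx": 0,"ty": 0,"tz": 0,"twist": 0,"fingers": 0},
])

```text
clock: 27.4
eef_pos: [486.2, 124.6, 63.0]
tool_rot: [-3.141, 0.0, 0.009]
force: [-2.3, -0.3, 5.6]
width: 14.9
gripper_force: 59.8
```

Contact with the mat is felt (Fz +5.6). Open a little and rise.

Call:
carry_out([
  {"tx": 0,"ty": 0,"tz": 0,"twist": 0,"fingers": 0.3},
  {"tx": 0,"ty": 0,"tz": 0,"twist": 0,"fingers": 0.4},
  {"tx": 0,"ty": 0,"tz": 0,"twist": 0,"fingers": 0.45},
  {"tx": 0,"ty": 0,"tz": 0,"twist": 0,"fingers": 0.45},
  {"tx": 0,"ty": 0,"tz": -0.05,"twist": 0,"fingers": 0.45},
  {"tx": 0,"ty": 0,"tz": -0.1,"twist": 0,"fingers": 0.45},
  {"tx": 0,"ty": 0,"tz": -0.15,"twist": 0,"fingers": 0.45},
  {"tx": 0,"ty": 0,"tz": -0.15,"twist": 0,"fingers": 0.45},
  {"tx": -0.1,"ty": 0,"tz": 0,"twist": 0,"fingers": 0.45},
  {"tx": 0,"ty": 0,"tz": 0,"twist": 0,"fingers": 0.45},
  {"tx": 0,"ty": 0,"tz": 0,"twist": 0,"fingers": 0.45},
])

```text
clock: 28.78
eef_pos: [456.8, 124.4, 198.2]
tool_rot: [-3.141, -0.001, 0.009]
force: [0.7, 0.5, 0.6]
width: 38.1
gripper_force: 0.0
```

```bash
python3 - <<'E'
from h import *
w=save("wrist","pics/w11.png");s=save("side","pics/s11.png");st=ctrl.read_state();print(st["eef_pos"],st["tool_rot"],st["force"])
# blade (wrist)
m=((w["color"].min(2)>150)).astype(np.uint8)
for c in cv2.findContours(m,0,2)[0]:
    if cv2.contourArea(c)<800: continue
    P=np.array([onz(w,*p[0],51)[:2] for p in c],np.float32); print([np.round(x,1) for x in cv2.minAreaRect(P)],P.min(0),P.max(0),cv2.boundingRect(c))
g=cv2.GaussianBlur(w["color"],(3,3),0).min(2).astype(int)
print("exp mat left/right px",[proj(w,(x,y,47)) for x in(480,560) for y in (180.5,70.8)])
for v in (60,120): print(v,[int(x) for x in g[v,130:400:5]])
s8=load("pics/s9.png");u,v=map(int,proj(s,(526.8,337.3,63)));A=s8["color"][v-10:v+11,u-13:u+14]
r=cv2.matchTemplate(s["color"][v-16:v+17,u-19:u+20],A,cv2.TM_CCOEFF_NORMED);print(cv2.minMaxLoc(r)[1::2])
E
```

```text
[457.01410037 124.20863987 197.77965813] [ 3.14147888e+00 -8.12045534e-04  8.92209352e-03] [-0.27649222 -0.28816995 -0.58220213]
[array([220.3, 254.9]), array([27.5, 94.1]), np.float64(53.5)] [190.7 233.4] [263.7 293.9] (125, 337, 44, 47)
[array([329.4, 131.3]), array([ 82. , 142.4]), np.float64(79.1)] [260.3  84.8] [394.1 179.8] (212, 239, 85, 102)
[array([ 350.1, -103.1]), array([280.8, 140.5]), np.float64(59.4)] [ 218.6 -188.5] [412.5  24.7] (353, 224, 159, 146)
[array([527.3,  57.7]), array([174.3,  30.4]), np.float64(1.2)] [440.3  41. ] [614.4  71.9] (315, 0, 44, 199)
[array([562.2, 125. ]), array([102.8,  20.3]), np.float64(0.3)] [510.8 114.6] [613.7 135.1] (250, 0, 24, 127)
[array([398.7, 287.7]), array([214.2, 467.7]), np.float64(75.6)] [199.  178.8] [613.1 449.7] (0, 0, 210, 378)
exp mat left/right px [(np.float64(204.06642445658153), np.float64(157.17297310429356)), (np.float64(315.5946278101664), np.float64(158.25977856502564)), (np.float64(199.7466314103773), np.float64(69.28193135643227)), (np.float64(321.44516270079447), np.float64(70.55676096931333))]
60 [222, 223, 223, 224, 225, 225, 225, 226, 227, 229, 229, 229, 228, 226, 74, 71, 70, 68, 67, 67, 67, 67, 68, 68, 179, 235, 231, 233, 233, 77, 71, 71, 70, 69, 68, 69, 69, 69, 92, 208, 208, 205, 202, 202, 201, 91, 81, 62, 79, 88, 139, 142, 142, 141]
120 [216, 217, 218, 219, 219, 219, 216, 218, 221, 221, 222, 220, 221, 221, 199, 68, 67, 67, 65, 64, 63, 62, 62, 61, 131, 216, 228, 221, 152, 64, 64, 64, 65, 65, 66, 67, 67, 70, 203, 204, 204, 204, 202, 199, 87, 84, 83, 84, 114, 143, 142, 141, 142, 140]
(0.9972333908081055, (6, 6))
```

Paddle centred on the mat within about 1 mm, carrier unmoved, robot clear. Handing in.

```bash
python3 -c "
from cell import job; print(job.finish_job())"
```

```text
the job is handed in; nothing more can be done
None
```

The carrier lies flat and centred between the stage's lips, the paddle is back lengthwise in the middle of its rest, and the job was handed in at about 29 s of the 69 s allowed; I saw no contact with the other things on the table, and the hand-in gave no verdict.

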